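Lock the dish under the microscope and tally it

TASK

Bring the glass dish under the microscope: squeeze the lock tab of its carriage, keep it squeezed while you slide the carriage to the far end of its rail, and let go so that the latch locks there. Then count the dish: swing the advance lever of the tally counter all the way to its stop and release it so that it springs back. Leave the bottle, the dish stack and the beaker where they stand.

Things in the scene. Friction and masses are not known exactly. Their poses are not given: they have to be found in the camera images.
- stage: Fixed microscope stand: dark steel base 160 mm (own x) by 490 mm (own y), top 24 mm high; origin at the centre of its underside, z up, yaw within 0.2 rad of zero. The rail runs along own y. A black microscope hangs over own (0, +80 mm): lens 149 mm above the bench, body radius 38 mm up to 310 mm, eyepieces leaning to own +x, post at own (0, +205 mm).
- carriage (a joint): Slide (m) of the dish carriage towards the stand's own +y: 0 near end (start, dish 120 mm short of the lens axis), 0.12 far end (hard stop, dish under the lens). The tab's latch drops into notches of a toothed rack at 0, 0.04, 0.08, 0.12 (3 mm play each way) and blocks it unless the tab is held pressed; then 1.5 N of friction and 10 N s/m of drag.
- lock_tab (a joint): Travel (m) of the sprung lock tab towards the stand's own +x: 0 out (latch engaged), 0.010 fully pressed (stop); the latch clears the rack from about 0.006. The spring takes 5 N at the start, 9 N fully pressed, and pushes the tab out when let go.
- grip (a point): Squeeze point on the carriage, 98 mm above the bench, 160 mm towards own -y from the dish centre; moves with the carriage, axes as the stand's. Midway between the outer faces of the upright finger rest (own +x side) and the lock tab (own -x side) once the tab is pressed: then 36 mm apart, 46 mm before. Pinch both from above across own x, 20 N or more.
- tab_face (a point): Centre of the outer (own -x) face of the lock tab, an upright aluminium plate 8 mm thick, 36 mm along y, top 120 mm above the bench; 98 mm above the bench, 28 mm to own -x of the squeeze point when out. Nothing beside the plates is higher than 54 mm.
- rest_face (a point): Centre of the outer (own +x) face of the fixed finger rest, an upright aluminium plate 8 mm thick, 40 mm along y, top 120 mm above the bench; 98 mm above the bench, 18 mm to own +x of the squeeze point.
- dish (a point): Centre of the round glass dish (90 mm across, 15 mm high) fixed on the carriage, 53 mm above the bench.
- counter: Fixed bench tally counter: grey housing 120 x 95 mm, 60 mm high, with a window of four white number wheels on its top. Origin on the bench straight below the lever's pivot; z up. Yaw within about 0.25 rad of zero.
- lever_pivot (a point): Point on the vertical pivot axis of the advance lever, 80 mm above the bench; axes as the counter's.
- lever_post (a point): Centre of the upright round black thumb post (18 mm diameter) on the end of the steel advance lever, 90 mm from the pivot; moves with it. The post rises from 84 mm (top of the 18 mm wide arm) to 134 mm above the bench; this point is 109 mm up. Nothing stands around it. At rest the lever points 0.55 rad to the left (own +y) of the counter's own +x.
- advance_lever (a joint): Swing (rad) of the lever: 0 at rest, growing clockwise seen from above (post from own +y towards own -y) to its hard stop at 1.1, where it points 0.55 rad to the right of own +x. A spring drives it back to 0 when let go, within half a second; it takes about 3 N at the post at rest and 4 N at the stop.
- bottle: Bystander: amber glass bottle, 64 mm across, 150 mm high, upright; origin at the centre of its underside.
- dish_stack: Bystander: stack of three glass dishes, 92 mm across, 48 mm high; origin at the centre of its underside.
- beaker: Bystander: open glass beaker, 76 mm across the rim, 95 mm high; origin at the centre of its underside.

How it is judged:
On the way, in this order (a step that is already met when the one before it is completed fails the run):
1. the carriage is at the far end of its rail and latched there (value of joint carriage above 0.115 m and value of joint lock_tab below 0.002 m), for 0.2 s.
2. the advance lever is at its stop (value of joint advance_lever above 1.04 rad), for 0.1 s.
At the end, for the whole second after the job is handed in: The carriage is at the far end (joint above 0.115 m) with its latch engaged (tab within 2 mm of fully out), and the advance lever, after having been swung to its stop (above 1.04 rad), has sprung back to within 0.05 rad of rest (all of step 1 and value of joint advance_lever below 0.05 rad); the robot touches nothing.
It fails at once if the advance lever is swung before the carriage is at the far end (value of joint advance_lever above 0.5 rad and value of joint carriage below 0.115 m).
It fails at once if the bottle is moved more than 30 mm (distance of bottle from where it was at the start of the episode above 0.03 m).
It fails at once if the dish stack is moved more than 30 mm (distance of dish_stack from where it was at the start of the episode above 0.03 m).
It fails at once if the beaker is moved more than 30 mm (distance of beaker from where it was at the start of the episode above 0.03 m).
It also fails if it takes over 51 s, if anything falls off the work surface, if the arm or the gripper's body presses on something with over 40 N, if the wrist force passes 120 N, or if a joint passes its speed limit or range.

ROBOT

A 7-joint arm with a two-finger parallel gripper is mounted at the origin on the work surface. World frame = base frame: x ahead of the robot, y to its left, z up, the work surface at z = 0. Lengths are in m, angles in rad, forces in N, time in s.
With the tool pointing down it reaches from about 0.4 to 0.85 m from the base axis. Payload 10.4 kg.
Tool frame: the origin (TCP) lies at the very end of the fingers, on their centre line; the grasp point (between the pads) lies 19 mm behind it; z points along the fingers, y is the line along which they close (so a half turn about z gives the same grasp; the last joint's range is limited). The gripper opens to 85 mm and grips with 20 to 120 N. Pads are 22 mm wide; open, the fingers measure 114 mm over their backs; the gripper's body (76 mm by 85 mm) begins 54 mm behind the grasp point. The pads swing forward as they close: fully open they stand 13 mm farther back than shut.
Start: joints at [-1.152, 0.332, -0.065, 1.46, 0.022, 1.35, -0.088], TCP at [0.267, 0.565, 0.231] pointing down, gripper open.
Joint ranges: [-2.6, 2.6], [-0.5, 2.12], [-1.47, 1.34], [0.16, 2.42], [-1.27, 4.41], [0.06, 2.06], [-2.6, 2.6]. Speed limits (rad/s): [2.22, 2.22, 2.79, 2.79, 3.14, 3.14, 3.14].

INTERFACE

Orientations are given as a unit quaternion [x, y, z, w].
In Python, from workcell import * gives the robot as it stands.
- The arm moves only by the tool step_arm, never from a script. Its argument "commands" is one flat list of numbers, 7 for each row, row after row: the finger opening in mm, from 0 to 85.4, then the shift along the world's x, y, z as a fraction of full scale, then the turn, a rotation vector about the world's x, y, z as a fraction of full scale. A call has exactly 10 rows; each row is the pose to reach, as a shift and turn from the pose commanded when the call began, turning the shorter way round; what a row does not reach only later rows make up. Full scale, the value 1, is 0.6 m for a shift and pi rad for a turn. A row lasts 1/8 s, in which the tool goes at most 62.5 mm and 10.7 degrees, less where a joint would pass 70% of its speed; a pose out of reach is approached as far as the arm can. A call with a number of a shift or a turn outside -1 to 1 is refused whole. A call with a gripper value outside its range is refused whole. The fingers move at their own pace and stop on an object; "squeeze" is the grip in N (left out, the last holds). Time passes only in rows, so rows that repeat a pose let the fingers close, or fill a call up. It gives the time, the measured TCP pose, the force, the opening and the grip force at its end, in the units of the state.
- get_obs(): the state, without advancing time (a new reading comes with each control period).
- camera(name): name is "scene" or "side" or "wrist"; returns the picture (384x512x3 uint8, red, green, blue); there is no depth.
- camera_params(name): a dict with "mtx" (3x3 intrinsics, pixels), "extrinsics" (4x4, takes a point from world to camera coordinates); the wrist camera has in their place "tool_from_camera" (4x4, takes a point from camera to tool coordinates, whose origin is the TCP and whose axes are the flange's). Camera axes: x right, y down, z forward; pixel columns grow to the right and rows downward; lengths in m; the calibration is good to about 2 mm. A picture is of the moment at which its call begins: read the wrist's pose just before it. camera_params takes no time and is no camera call.
- hand_in(): hands the job in; it is judged then, once.
The state is a dict: "clock": time; "joint_pos": joint angles; "joint_velocities": joint speeds; "tau": joint torques, N m; "position": TCP position; "ee_rot": TCP orientation; "ft_force": force on the tool from outside, world axes, zero at the start; "torque": the same for the moment, N m; "grip_width": opening from 0.0 (shut) to 1.0 (fully open); "grasp_force": force on a finger pad.
Only numpy, scipy, OpenCV 4.12 (cv2) and the standard library are available. Lean on these libraries where they do the work, as an engineer would, in place of code of your own. Each camera call takes 0.05 s, during which the arm holds its last target. There are 200 camera calls.

## Working session

There is one attempt and no reset: what is moved stays moved. The work goes in short steps, Python scripts to look and compute and a tool call to move; the robot and the scene stay as the last step left them, time stands still between calls to the robot, and variables do not carry over. Pictures are saved under pics/ and viewed, at most 10 in all, crops included, and the job is handed in when it is done.

Besides the shell and the picture viewer there is one more tool, called as a command line: name --argument value ..., lists and objects as JSON in quotes. step_arm: Moves the arm, as the interface text tells. Its arguments: {"type":"object","properties":{"commands":{"type":"array","items":{"type":"number"}},"squeeze":{"type":"number"}},"required":["commands"]}

```bash
mkdir -p pics
cat > h.py <<'E'
from workcell import *
import numpy as np, cv2
def snap(n,f):
    im=camera(n); cv2.imwrite('pics/'+f,cv2.cvtColor(im,cv2.COLOR_RGB2BGR)); return im
def ray(n,u,v):
    p=camera_params(n); K=np.array(p['mtx']);E=np.array(p['extrinsics'])
    R=E[:3,:3];c=-R.T@E[:3,3]; d=R.T@np.linalg.solve(K,[u,v,1]); return c,d/np.linalg.norm(d)
def plane(n,u,v,z):
    c,d=ray(n,u,v); return c+d*(z-c[2])/d[2]
def proj(n,P):
    p=camera_params(n); K=np.array(p['mtx']);E=np.array(p['extrinsics'])
    q=K@(E[:3,:3]@np.array(P)+E[:3,3]); return q[:2]/q[2]
def tri(a,b):
    (c1,d1),(c2,d2)=ray(*a),ray(*b)
    s=np.linalg.lstsq(np.c_[d1,-d2],c2-c1,rcond=None)[0]
    p,q=c1+s[0]*d1,c2+s[1]*d2; return (p+q)/2,np.linalg.norm(p-q)
E
python3 - <<'E'
from h import *
a=snap('scene','s1.png');b=snap('side','d1.png')
o=get_obs();print(o['position'],o['ee_rot'],o['ft_force'],o['clock'])
for n in('scene','side'):
    c,d=ray(n,256,192);print(n,c,d)
E
```

```text
[0.26706659 0.56469353 0.23059743] [ 2.19092291e-01  9.75703927e-01 -6.31305208e-04 -1.25462476e-04] [ 0.35474221 -0.39461063  0.8178255 ] 0.1
scene [1.45772962 0.20748642 0.81947156] [-0.73733692 -0.24250856 -0.63049493]
side [0.33341397 0.57058462 1.00643458] [ 0.21667085 -0.57051121 -0.7921936 ]
```

View pics/s1.png

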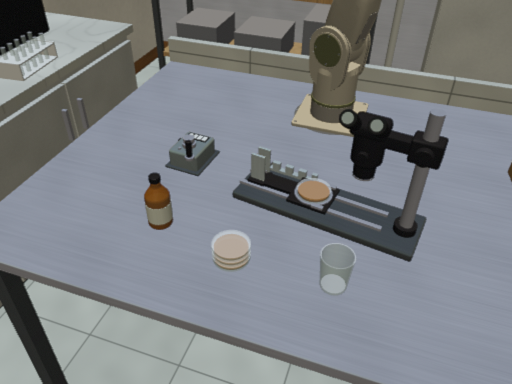

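View pics/d1.png

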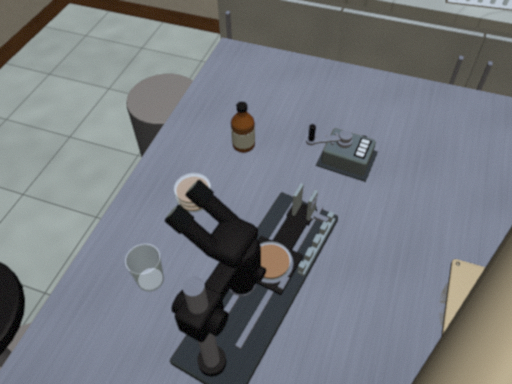

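The scene picture shows the stand with its plates near (262,165), the dish at (314,192) and the counter's post near (189,148). In the side picture the plates are near (305,203), the dish at (275,262) and the post at (311,132). I'll enlarge these areas to pick exact pixels.

Run:
```python
import cv2,numpy as np
s=cv2.imread('pics/s1.png');d=cv2.imread('pics/d1.png')
def c(i,x,y,w=66,h=50):
    o=cv2.resize(i[y:y+h,x:x+w],(396,300),interpolation=cv2.INTER_CUBIC)
    for k in range(0,w,10): cv2.putText(o,str(x+k),(k*6,8),0,.3,(0,0,255),1);cv2.line(o,(k*6,9),(k*6,14),(0,0,255),1)
    for k in range(0,h,10): cv2.putText(o,str(y+k),(0,k*6+4),0,.3,(0,255,255),1);cv2.line(o,(20,k*6),(26,k*6),(0,255,255),1)
    return o
cv2.imwrite('pics/c1.png',np.vstack([np.hstack([c(s,235,140),c(d,280,175)]),np.hstack([c(s,160,125),c(d,300,115,80,60)[:, :] if 0 else c(d,300,118)])]))
```

```text
(no output)
```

View pics/c1.png

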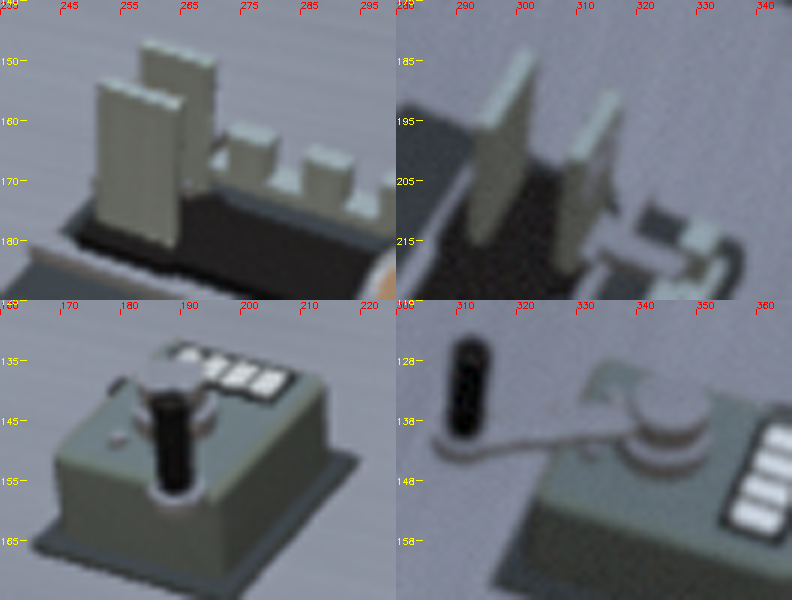

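The crop shows the plate tops clearly: rest top centre at scene (258.5,155.7) and side (299,190), tab at scene (264.7,148.9) and side (313.3,196.3). It also shows the post top and bottom and the pivot knob in both views. Next I triangulate them.

Run:
```python
from h import *
o=np.array([.42,.42])
def T(n,a,b):
    p,e=tri(('scene',*(np.array(a)-o)),('side',*(np.array(b)-o)));print(n,p.round(4),'gap',round(e,4));return p
r=T('rest',(258.5,155.7),(299,189.9));t=T('tab',(264.75,148.9),(313.3,196.3))
# plates' top ends
T('rest-y',(251.7,154.2),(303.1-0+0.4+80*0-0,184)) 
pt=T('posttop',(188.3,141.3),(312.3,125.0));pb=T('postbot',(189.2,156.7),(311.2,140.2));k=T('knob',(188.7,137),(345.3,134.5))
cs=[]
for n,bx in(('scene',(290,175,340,210)),('side',(250,235,300,290))):
    im=cv2.imread('pics/'+('s1' if n=='scene' else 'd1')+'.png');h=cv2.cvtColor(im,cv2.COLOR_BGR2HSV)
    m=cv2.inRange(h,(5,70,90),(20,255,255));q=np.zeros_like(m);x0,y0,x1,y1=bx;q[y0:y1,x0:x1]=m[y0:y1,x0:x1]
    c=max(cv2.findContours(q,0,2)[0],key=cv2.contourArea);e=cv2.fitEllipse(cv2.convexHull(c));print(n,e);cs.append(e[0])
d=T('dish',cs[0]+o,cs[1]+o)
for n,c in zip(('scene','side'),cs):print(plane(n,*c,.053))
w=d-(r+t)/2;print('yaw est',np.arctan2(-w[0],w[1]),np.hypot(*w[:2]))
v=(pt+pb)/2-k;print('lever',np.hypot(*v[:2]),np.arctan2(v[1],v[0])-.55)
# edge yaw: rest outer top edge scene, base front bottom edge
for n,a,b,z in(('scene',(251.2,155),(265,158),.12),('side',(294.2,196.3),(303.6,184.6),.12)):
    A,B=plane(n,*a,z),plane(n,*b,z);g=B-A;g*=np.sign(g[1]);print('edge',A,B,np.hypot(*g[:2]),np.arctan2(-g[0],g[1]))
```

```text
rest [ 0.4873 -0.1083  0.1171] gap 0.0009
tab [ 0.4514 -0.102   0.1172] gap 0.0003
rest-y [ 0.4829 -0.1294  0.1146] gap 0.0021
posttop [ 0.5121 -0.3013  0.1351] gap 0.002
postbot [ 0.5106 -0.3026  0.0817] gap 0.001
knob [ 0.4316 -0.3413  0.0912] gap 0.0004
scene ((313.1427001953125, 191.07537841796875), (20.40792465209961, 30.90415382385254), 98.59319305419922)
side ((272.4058532714844, 261.0281066894531), (30.856412887573242, 34.37589645385742), 163.56605529785156)
dish [0.4964 0.05   0.0459] gap 0.0025
[0.50615518 0.05257453 0.053     ]
[0.49498294 0.05246793 0.053     ]
yaw est -0.1723550042984227 0.15744892635168467
lever 0.08899818231653049 -0.09174209142190554
edge [ 0.49682739 -0.12405352  0.12      ] [ 0.49741383 -0.08534079  0.12      ] 0.03871717639521579 -0.01514750356675034
edge [ 0.49042676 -0.08470935  0.12      ] [ 0.47998743 -0.1240264   0.12      ] 0.04067935677156918 -0.25952848201677803
```

Heights check out (plate tops 0.117 against 0.120, post 0.135 and 0.082), the lever length is 89 mm, and the stand's yaw is about -0.17 from two estimates. I'll rise over the microscope's height and swing across.

step_arm --commands '[85,0,0,0.35,0,0,0,85,0,0,0.35,0,0,0,85,0,0,0.35,0,0,0,85,0,0,0.35,0,0,0,85,0.3,-0.95,0.35,0,0,-0.414,85,0.3,-0.95,0.35,0,0,-0.414,85,0.3,-0.95,0.35,0,0,-0.414,85,0.3,-0.95,0.35,0,0,-0.414,85,0.3,-0.95,0.35,0,0,-0.414,85,0.3,-0.95,0.35,0,0,-0.414]'

```text
clock: 1.35
position: [0.3803, 0.2052, 0.4411]
ee_rot: [0.708, 0.706, 0.0, -0.0]
ft_force: [1.6, -0.4, 0.1]
grip_width: 0.994
grasp_force: 0.0
```

step_arm --commands '[85,0.1,-0.5,0,0,0,-0.054,85,0.1,-0.5,0,0,0,-0.054,85,0.1,-0.5,0,0,0,-0.054,85,0.1,-0.5,0,0,0,-0.054,85,0.16,-0.52,0,0,0,-0.054,85,0.16,-0.52,-0.1,0,0,-0.054,85,0.16,-0.52,-0.1,0,0,-0.054,85,0.16,-0.52,-0.1,0,0,-0.054,85,0.16,-0.52,-0.1,0,0,-0.054,85,0.16,-0.52,-0.1,0,0,-0.054]'

```text
clock: 2.6
position: [0.4765, -0.1041, 0.3826]
ee_rot: [0.763, 0.647, 0.001, 0.001]
ft_force: [-0.0, -0.5, 0.2]
grip_width: 0.993
grasp_force: 0.0
```

Run:
```python
from h import *
o=get_obs();print(o['position'],o['ee_rot'],o['joint_pos']);snap('wrist','w1.png');print(camera_params('wrist'))
```

```text
[ 0.4765028  -0.1041082   0.38255972] [7.62837767e-01 6.46589004e-01 9.59831899e-04 5.28850333e-04] [-0.60834393 -0.05895921  0.70484961  1.57373772  0.03758019  1.61065994
 -0.06736104]
{'mtx': array([[266.21370574,   0.        , 253.55973829],
       [  0.        , 266.21370574, 186.82721676],
       [  0.        ,   0.        ,   1.        ]]), 'tool_from_camera': array([[-8.79210807e-04, -9.60013174e-01, -2.79953448e-01,
         7.10595770e-02],
       [ 9.99999604e-01, -8.04573383e-04, -3.81525617e-04,
        -2.48912260e-04],
       [ 1.41026526e-04, -2.79953673e-01,  9.60013501e-01,
        -1.43974963e-01],
       [ 0.00000000e+00,  0.00000000e+00,  0.00000000e+00,
         1.00000000e+00]])}
```

View pics/w1.png

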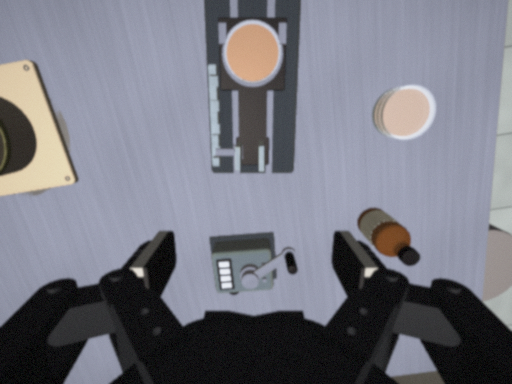

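The wrist view shows the plates near (238,157) and (262,153), the dish at (253,52), and the base with edges near x=207 and x=297. The counter is at (243,262), with its post at about (291,262). I'll crop it to get exact pixels.

Run:
```python
import cv2,numpy as np
d=cv2.imread('pics/w1.png')
def c(i,x,y,w=66,h=50):
    o=cv2.resize(i[y:y+h,x:x+w],(396,300),interpolation=cv2.INTER_CUBIC)
    for k in range(0,w,10): cv2.putText(o,str(x+k),(k*6,8),0,.3,(0,0,255),1);cv2.line(o,(k*6,9),(k*6,14),(0,0,255),1)
    for k in range(0,h,10): cv2.putText(o,str(y+k),(0,k*6+4),0,.3,(0,255,255),1);cv2.line(o,(20,k*6),(26,k*6),(0,255,255),1)
    return o
f=c(d,195,0,120,92)
cv2.imwrite('pics/c2.png',np.vstack([np.hstack([c(d,215,130),c(d,245,235)])]))
g=cv2.cvtColor(d,6).astype(int)
for y in(10,40,60,90,110,130,150,165):
    r=g[y];gr=np.diff(cv2.GaussianBlur(g[y-2:y+3].astype(np.float32),(3,5),0)[2]);print(y,195+gr[195:225].argmin(),280+gr[280:310].argmax())
```

```text
10 204 300
40 205 298
60 206 297
90 216 296
110 218 295
130 219 295
150 215 294
165 219 293
```

View pics/c2.png

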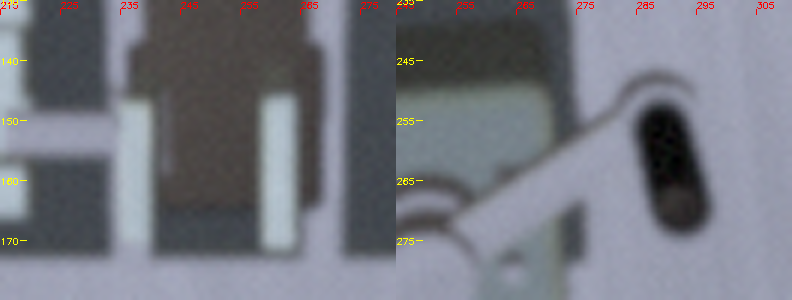

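```bash
cat >> h.py <<'E'
from scipy.spatial.transform import Rotation as Ro
PW=np.array([0.4765028,-0.1041082,0.38255972]);QW=[.762837767,.646589004,9.598e-4,5.2885e-4]
def wplane(u,v,z,P=PW,Q=QW):
    p=camera_params('wrist');X=np.array(p['tool_from_camera']);R=Ro.from_quat(Q).as_matrix()
    c=P+R@X[:3,3];d=R@X[:3,:3]@np.linalg.solve(np.array(p['mtx']),[u-.42,v-.42,1]);return c+d*(z-c[2])/d[2]
E
python3 - <<'E'
from h import *
t=wplane(237.6,158.8,.12);r=wplane(261.5,158.8,.12);print('tab',t,'rest',r,np.linalg.norm(r-t),np.arctan2((r-t)[1],(r-t)[0]))
E=[wplane(u+.9,v,.024) for u,v in((300,10),(298,40),(297,60),(296,90),(295,110),(295,130),(294,150),(293,165))]
f=np.polyfit([e[1] for e in E],[e[0] for e in E],1);print('edge yaw',-np.arctan(f[0]))
L=[wplane(u+.9,v,.024) for u,v in((204,10),(205,40),(206,60))];print('L yaw',-np.arctan(np.polyfit([e[1] for e in L],[e[0] for e in L],1)[0]))
im=cv2.imread('pics/w1.png');m=cv2.inRange(cv2.cvtColor(im,40),(5,70,90),(20,255,255));m[100:]=0
e=cv2.fitEllipse(cv2.convexHull(max(cv2.findContours(m,0,2)[0],key=cv2.contourArea)));d=wplane(*e[0],.053);print('dish',e,d)
yaw=np.arctan2((r-t)[1],(r-t)[0]);print('post',wplane(292.8,268.8,.134),wplane(289,256.3,.084),'knob',wplane(249.5,277-1,.09))
mid=(t+r)/2
for yaw in(-.13,-.15,-.17):
    ux=np.array([np.cos(yaw),np.sin(yaw)]);uy=np.array([-ux[1],ux[0]]);print(yaw,'grip',mid[:2]+.005*ux,'from dish',d[:2]-.16*uy)
E
```

```text
tab [ 0.45149151 -0.10151941  0.12      ] rest [ 0.48785245 -0.10760415  0.12      ] 0.03686654474700901 -0.1658063056656875
edge yaw -0.16344130603099122
L yaw -0.17161572867641361
dish ((252.09213256835938, 52.2779541015625), (49.835365295410156, 55.37383270263672), 179.2738800048828) [0.50017499 0.05435041 0.053     ]
post [ 0.51050447 -0.2988451   0.134     ] [ 0.50973523 -0.30480635  0.084     ] knob [ 0.43035496 -0.33039094  0.09      ]
-0.13 grip [ 0.47462979 -0.10520995] from dish [ 0.47943353 -0.1042995 ]
-0.15 grip [ 0.47461584 -0.10530897] from dish [ 0.47626489 -0.10385297]
-0.17 grip [ 0.47459991 -0.10540769] from dish [ 0.47310582 -0.10334316]
```

Both sources agree: yaw -0.167, grip at (0.4745,-0.105), and the tool is already turned to that. I'll descend with the gripper open.

step_arm --commands '[85,-0.003,-0.002,-0.1,0,0,0,85,-0.003,-0.002,-0.2,0,0,0,85,-0.003,-0.002,-0.3,0,0,0,85,-0.003,-0.002,-0.4,0,0,0,85,-0.003,-0.002,-0.45,0,0,0,85,-0.003,-0.002,-0.49,0,0,0,85,-0.003,-0.002,-0.504,0,0,0,85,-0.003,-0.002,-0.504,0,0,0,85,-0.003,-0.002,-0.504,0,0,0,85,-0.003,-0.002,-0.504,0,0,0]'

```text
clock: 3.9
position: [0.475, -0.1057, 0.0798]
ee_rot: [0.763, 0.646, 0.001, 0.0]
ft_force: [-1.5, 0.3, -1.2]
grip_width: 0.993
grasp_force: 0.0
```

step_arm --commands '[60,0,0,0,0,0,0,50,0,0,0,0,0,0,45,0,0,0,0,0,0,40,0,0,0,0,0,0,30,0,0,0,0,0,0,30,0,0,0,0,0,0,30,0,0,0,0,0,0,30,0,0,0,0,0,0,30,0,0,0,0,0,0,30,0,0,0,0,0,0]' --squeeze 35

```text
clock: 5.15
position: [0.4755, -0.106, 0.0794]
ee_rot: [0.763, 0.646, 0.001, 0.001]
ft_force: [6.8, -1.7, -0.2]
grip_width: 0.392
grasp_force: 38.4
```

The opening is about 34 mm, so the tab is fully pressed. Now I slide the carriage along the rail.

step_arm --commands '[30,0.004,0.024,0,0,0,0,30,0.008,0.048,0,0,0,0,30,0.0125,0.074,0,0,0,0,30,0.017,0.1,0,0,0,0,30,0.021,0.126,0,0,0,0,30,0.0255,0.152,0,0,0,0,30,0.03,0.176,0,0,0,0,30,0.033,0.193,0,0,0,0,30,0.034,0.2,0,0,0,0,30,0.034,0.2,0,0,0,0]'

```text
clock: 6.4
position: [0.4951, 0.0118, 0.0794]
ee_rot: [0.764, 0.645, -0.001, 0.001]
ft_force: [1.1, -11.1, 8.9]
grip_width: 0.395
grasp_force: 36.9
```

It moved 119 mm and meets the stop at 11 N. I'll release and rise.

step_arm --commands '[85,0,0,0,0,0,0,85,0,0,0,0,0,0,85,0,0,0,0,0,0,85,0,0,0,0,0,0,85,0,0,0,0,0,0,85,0,0,0.05,0,0,0,85,0,0,0.15,0,0,0,85,0,0,0.25,0,0,0,85,0,0,0.35,0,0,0,85,0,-0.05,0.4,0,0,0]'

```text
clock: 7.65
position: [0.4955, -0.0142, 0.3221]
ee_rot: [0.762, 0.648, 0.002, 0.001]
ft_force: [1.0, 0.3, -1.0]
grip_width: 0.989
grasp_force: 0.0
```

Run:
```python
from h import *
o=get_obs();print(o['position'],o['ee_rot'],o['ft_force'])
w=snap('wrist','w2.png');s=snap('side','d2.png')
b=lambda i:cv2.cvtColor(i,4)
cv2.imwrite('pics/c3.png',np.hstack([cv2.resize(b(w)[90:240,180:340],(400,375),interpolation=2),cv2.resize(b(s)[160:310,200:360],(400,375),interpolation=2)]))
```

```text
[ 0.49554763 -0.01417851  0.3221    ] [7.61896879e-01 6.47695122e-01 1.95788831e-03 5.84594550e-04] [ 1.04176466  0.29353376 -1.02108614]
```

View pics/c3.png

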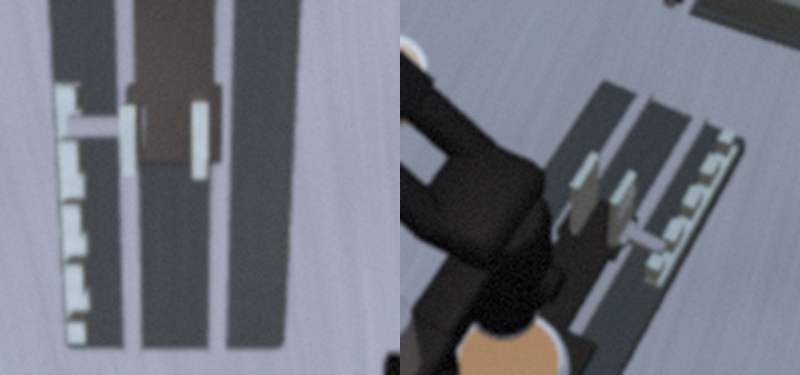

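The latch sits in the last notch of the rack in both views, and the plates are 37 mm apart as before pressing, so the tab is out and locked. Next I close the fingers and go to the +y side of the post, clear of it.

step_arm --commands '[0,0.008,-0.1,0,0,0,0,0,0.017,-0.2,0,0,0,0.022,0,0.025,-0.3,0,0,0,0.022,0,0.034,-0.397,0,0,0,0.022,0,0.034,-0.397,-0.08,0,0,0.022,0,0.034,-0.397,-0.18,0,0,0.022,0,0.034,-0.397,-0.28,0,0,0.022,0,0.034,-0.397,-0.36,0,0,0.022,0,0.034,-0.397,-0.378,0,0,0.022,0,0.034,-0.397,-0.378,0,0,0.022]'

```text
clock: 9.0
position: [0.5153, -0.2542, 0.0927]
ee_rot: [0.74, 0.672, -0.0, 0.0]
ft_force: [0.2, -0.8, 0.2]
grip_width: -0.002
grasp_force: 0.0
```

Run:
```python
from h import *
o=get_obs();print(o['position'],o['ft_force'],o['ee_rot'])
s=snap('side','d3.png');w=snap('wrist','w3.png');c=snap('scene','s3.png')
b=lambda i:cv2.cvtColor(i,4)
cv2.imwrite('pics/c4.png',np.hstack([cv2.resize(b(c)[90:240,130:290],(400,375),interpolation=2),cv2.resize(b(s)[80:230,270:430],(400,375),interpolation=2)]))
```

```text
[ 0.51532768 -0.25417488  0.09267872] [ 0.2358609  -0.81138214  0.23059704] [ 7.40459200e-01  6.72101283e-01 -1.62510419e-04  1.08604146e-04]
```

View pics/c4.png

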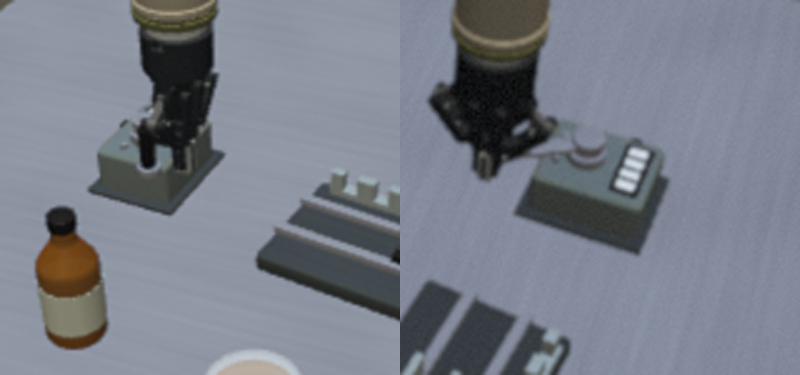

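The closed fingers stand just on the +y side of the post, at scene crop (180,150) with the post at (148,145), and don't touch it. I'll push along the arc.

step_arm --commands '[0,-0.003,-0.04,0,0,0,0,0,0.004,-0.065,0,0,0,0,0,0.01,-0.085,0,0,0,0,0,0.012,-0.105,0,0,0,0,0,0.012,-0.126,0,0,0,0,0,0.008,-0.146,0,0,0,0,0,0.002,-0.166,0,0,0,0,0,-0.008,-0.184,0,0,0,0,0,-0.015,-0.197,0,0,0,0,0,-0.018,-0.202,0,0,0,0]'

```text
clock: 10.4
position: [0.5039, -0.3756, 0.0923]
ee_rot: [0.741, 0.672, 0.0, -0.0]
ft_force: [4.1, 9.6, 3.5]
grip_width: -0.0
grasp_force: 1.9
```

Run:
```python
from h import *
s=snap('side','d5.png');c=snap('scene','s5.png');o=get_obs();print(o['position'],o['ft_force'],o['torque'])
b=lambda i:cv2.cvtColor(i,4)
cv2.imwrite('pics/c5.png',np.hstack([cv2.resize(b(c)[110:185,140:220],(400,375),interpolation=2),cv2.resize(b(s)[90:190,290:397],(400,375),interpolation=2)]))
```

```text
[ 0.504229   -0.37509561  0.09224046] [0.79612283 4.21681814 2.50949739] [ 0.7480868  -0.21041785  0.0178247 ]
```

View pics/c5.png

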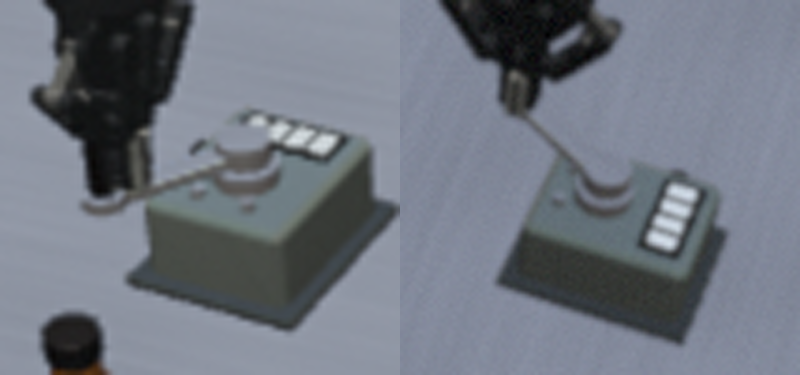

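The lever has swung to about the stop, but 4 N isn't clear proof of it. I'll press 4 mm further along the tangent.

step_arm --commands '[0,-0.001,-0.001,0,0,0,0,0,-0.002,-0.0025,0,0,0,0,0,-0.003,-0.004,0,0,0,0,0,-0.004,-0.0055,0,0,0,0,0,-0.004,-0.0055,0,0,0,0,0,-0.004,-0.0055,0,0,0,0,0,-0.004,-0.0055,0,0,0,0,0,-0.004,-0.0055,0,0,0,0,0,-0.004,-0.0055,0,0,0,0,0,-0.004,-0.0055,0,0,0,0]'

```text
clock: 11.75
position: [0.5039, -0.3756, 0.0922]
ee_rot: [0.739, 0.673, 0.002, -0.001]
ft_force: [4.1, 12.5, 4.1]
grip_width: 0.002
grasp_force: 3.3
```

step_arm --commands '[0,-0.002,-0.004,0,0,0,0,0,-0.004,-0.008,0,0,0,0,0,-0.004,-0.01,0,0,0,0,0,-0.004,-0.01,0,0,0,0,0,-0.004,-0.01,0,0,0,0,0,-0.004,-0.01,0,0,0,0,0,-0.004,-0.01,0,0,0,0,0,-0.004,-0.01,0,0,0,0,0,-0.004,-0.01,0,0,0,0,0,-0.004,-0.01,0,0,0,0]'

```text
clock: 13.0
position: [0.5038, -0.3759, 0.0919]
ee_rot: [0.738, 0.675, 0.005, -0.004]
ft_force: [5.2, 33.5, 14.6]
grip_width: -0.001
grasp_force: 11.6
```

Force rises to 33 N with no motion, so the lever is at its hard stop. I'll withdraw and let it spring back.

step_arm --commands '[0,0.02,0.04,0,0,0,0,0,0.03,0.1,0,0,0,0,0,0.03,0.17,0,0,0,0,0,0.03,0.24,0,0,0,0,0,0.03,0.27,0,0,0,0,0,0.03,0.27,0.06,0,0,0,0,0.03,0.27,0.16,0,0,0,0,0.03,0.27,0.26,0,0,0,0,0.03,0.27,0.36,0,0,0,0,0.03,0.27,0.36,0,0,0]'

```text
clock: 14.25
position: [0.5185, -0.2247, 0.3125]
ee_rot: [0.741, 0.672, 0.002, 0.003]
ft_force: [0.9, -0.3, -0.2]
grip_width: -0.0
grasp_force: 0.0
```

Run:
```python
from h import *
o=get_obs();print(o['position'],o['ft_force'])
s=snap('side','d6.png');c=snap('scene','s6.png')
b=lambda i:cv2.cvtColor(i,4)
cv2.imwrite('pics/c6.png',np.hstack([cv2.resize(b(c)[90:240,130:290],(400,375),interpolation=2),cv2.resize(b(s)[90:260,270:430],(400,425),interpolation=2)[:375]]))
```

```text
[ 0.51853137 -0.2247192   0.31245569] [ 0.85473093 -0.25854437 -0.24326202]
```

View pics/c6.png

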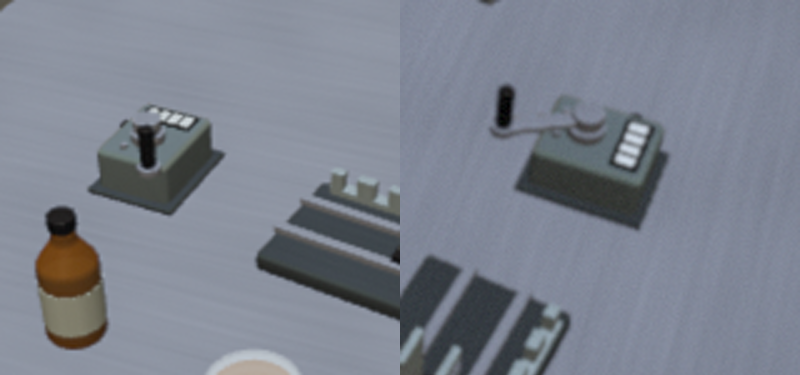

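The lever is back at rest (scene crop (148,148), same as before), and the robot is clear of everything with force near zero.

```bash
python3 -c "
from workcell import *
print(hand_in())"
```

```text
the job is handed in; nothing more can be done
None
```

The dish carriage is latched at the far end under the microscope, the tally lever was swung to its stop and has sprung back, and the bottle, dish stack and beaker were not touched; the job is handed in after about 14 s of robot time, with no verdict returned.

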